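# Clamp a specimen puck with the inner knob

### The job

Slide the round specimen puck that lies in the stand's channel along to the end stop, so that it sits under the clamping foot. Then turn only the inner knob clockwise by its crank pin until the foot has closed on the puck and the knob has gone clearly stiffer, and stop there: the puck must be held firmly but the knob not forced on tight. Leave the outer ring at its setting, leave the spare pucks, the bottle and the case alone, and let go of everything.

Things in the scene. Friction and masses are not known exactly. Their poses are not given: they have to be found in the camera images.
- stand: Fixed aluminium clamping stand, base plate 200 (x) by 270 (y) by 15 mm. Origin: centre of its underside; stand x points away from the robot (yaw at most 0.3 rad), y left, z up. A channel along stand x at y = +65 mm: its floor is the base's top, side rails 54 mm apart and 6 mm high, open at the near end. The knobs stand on a gear housing 125 by 125 mm, 55 mm tall.
- seat (a point): Point on the channel floor, 15 mm above the bench, on the foot's axis (stand x +30, y +65 mm): the puck's underside centre must come here, and a puck pushed against the end stop is here. The stop's near face is 25 mm beyond, 10 mm high; a column 95 mm tall, 60 mm wide, begins 40 mm beyond. Axes as the stand's.
- knob_axis (a point): Point on the common vertical axis of the two knobs, at the height of the inner knob's flat top, 80 mm above the bench (stand x 0, y -68 mm).
- crank_pin (a point): Centre of the top of the inner knob's upright crank pin: steel, 10 mm thick, 28 mm off the knob axis, 34 mm tall, top 114 mm above the bench. The inner knob is a disc 72 mm across. Nothing else near reaches above 87 mm, so a fingertip 90 to 108 mm above the bench can push the pin round.
- fine (a joint): Inner knob's angle, rad; grows clockwise seen from above, 3 mm of foot travel per rad. Starts at 0 to 0.5, range -0.1 to 6.1. Stiff: 4 to 9 N at the pin; stays where left. When the foot meets the puck (at 1.3 to 3.4) the pin needs some 1.5 N more at once, then 6 N more per further rad. Good: 0.1 to 0.6 rad past contact, best 0.35, where the pin needs 3 to 4 N more than before.
- ring_lug (a point): Top of one of three lugs on the outer ring, which lies just under and around the inner knob: 116 mm across, top 71 mm above the bench; lugs 8 mm thick, 120 degrees apart, 52 mm off the axis, reaching 87 mm above the bench. The ring turns very easily and must keep its setting (lug within 3 mm).
- foot: Steel clamping foot 20 mm across, sprung in a carriage 24 mm wide, over the seat. Origin: centre of its underside, 37 mm above the bench at knob angle 0, coming down 3 mm per rad until it meets the puck; then its spring (15 N preload, 20 N per mm) gives while the foot stays. The force should end between 20 and 55 N, best 36 N.
- puck_a: One of three loose black resin pucks, 50 mm across, 12 to 18 mm thick (they differ; which is which is not told), about 0.1 kg. Origin: centre of its underside. One of the three lies in the channel, 65 to 80 mm short of the seat: clamp that one. The other two lie on a rest.
- puck_b: As puck_a.
- puck_c: As puck_a.
- rest: Fixed grey block 75 by 140 by 15 mm left of the stand; the two spare pucks lie on it and stay there.
- bottle: Loose amber bottle, 44 mm across, 110 mm tall, left of the stand; leave it alone. Origin: centre of its underside.
- case: Fixed open instrument case 150 by 220 mm, 35 mm deep, its lid standing up 108 mm at the near side, right of the stand. Origin: centre of its underside.
Things that resemble listed ones, but are neither listed nor needed, are in the scene too. What is shaped like the puck_c but pink or turquoise is not meant.

How it is judged:
By the outcome, as a careful person would: the job done as asked, in the order asked, and still so for the second after the job is handed in, with the robot touching nothing.
It also fails if it takes over 72 s, if anything falls off the work surface, if the arm or the gripper's body presses on something with over 40 N, if the wrist force passes 120 N, or if a joint passes its speed limit or range.

### The arm

A 6-joint arm with a two-finger parallel gripper is mounted at the origin on the work surface. World frame = base frame: x ahead of the robot, y to its left, z up, the work surface at z = 0. Lengths are in m, angles in rad, forces in N, time in s.
With the tool pointing down it reaches from about 0.325 to 0.85 m from the base axis. Payload 4.4 kg.
Tool frame: the origin (TCP) lies midway between the tips of the shut fingers; the grasp point (between the pads) lies 19 mm behind it; z points along the fingers, x is the direction in which the jaws open and shut, and the axes are right-handed (so a half turn about z gives the same grasp; the last joint's range is limited). The gripper opens to 94 mm and grips with 3 to 60 N. Pads are 16 mm wide; open, the fingers measure 119 mm over their backs; the gripper's body (75 mm by 177 mm) begins 78 mm behind the grasp point.
Start: joints at [1.161, 0.207, 1.542, -0, 1.393, -0.15], TCP at [0.148, 0.556, 0.205] pointing down, gripper open.
Joint ranges: [-2.73, 2.73], [-0.86, 2.22], [0.23, 2.46], [-1.11, 4.25], [0.08, 2.63], [-2.82, 2.82]. Speed limits (rad/s): [2.79, 2.79, 3.14, 3.14, 3.14, 3.14].

### API

Orientations are given as a rotation vector (axis times angle).
In Python, from rig import r, cams, hand_in gives the robot as it stands. The module is installed in compiled form; this text tells all that it offers. Calls block until the motion is done:
- r.move_pose(position, orientation): joint-space move of the TCP to a pose.
- r.move_l(position, attitude=None, velocity=0.15): straight line of the TCP; attitude=None keeps the orientation; velocity is the mean speed in m/s.
- r.move_j(angles): joint-space move.
- r.gripper_to(opening): finger opening in m; the grip force is fixed at half the most; returns when the fingers have stopped.
- r.hold(seconds).
- r.ik(position, orientation): joint angles nearest the present ones, or None.
- cams.snapshot(name): name is "scene" or "top" or "wrist"; returns (picture, depth): 480x640x3 uint8, red, green, blue; 480x640 float32, m along the optical axis (not along the pixel's ray), 0 where there is no reading.
- cams.camera_params(name): a dict with "fov_y" (degrees; the focal length in pixels is half the picture's height over the tangent of half this angle, whatever the lens; pixels are square), "cx", "cy" (the principal point, pixels), "rvec" (rotation vector, rad) and "tvec" (3), from world to camera coordinates, as OpenCV has them. Camera axes: x right, y down, z forward; pixel columns grow to the right and rows downward; lengths in m; the calibration is good to about 2 mm. The wrist camera is an equidistant fisheye: a pixel r from the principal point sees the ray r / f radians off the axis. A picture is of the moment at which its call begins: read the wrist's pose just before it. camera_params takes no time and is no camera call; for the wrist camera it gives the pose at the moment of the call.
A pose or a line that the arm cannot do raises r.PlanningError and nothing moves.
- hand_in(): hands the job in, once; it reports no verdict.
Readings, each from a call of its own:
- r.current_time(): time.
- r.current_q(): joint angles.
- r.current_dq(): joint speeds.
- r.current_tau(): joint torques, N m.
- r.current_position(): TCP position.
- r.current_tool_rot(): TCP orientation.
- r.current_wrist_force(): force on the tool from outside, world axes, zero at the start.
- r.current_moment(): the same for the moment, N m.
- r.current_opening(): finger opening in m.
Only numpy, scipy, OpenCV 4.12 (cv2) and the standard library are available. Lean on these libraries where they do the work, as an engineer would, in place of code of your own. Each camera call takes 0.05 s, during which the arm holds its last target.

## Working session

There is one attempt and no reset: what is moved stays moved. The work goes in short steps, each a Python script; the robot and the scene stay as the last script left them, time stands still between calls to the robot, and variables do not carry over. Pictures are saved under pics/ and viewed, and the job is handed in when it is done.

```bash
mkdir -p pics; ls; cat > h.py <<'E'
import numpy as np, cv2
from rig import r, cams, hand_in
def K(p):
    f=240/np.tan(np.radians(p['fov_y']/2)); return f,p['cx'],p['cy']
def snap(n,fn):
    p=cams.camera_params(n); im,d=cams.snapshot(n)
    cv2.imwrite('pics/'+fn+'.png',im[:,:,::-1]); np.savez('pics/'+fn+'.npz',im=im,d=d,p=np.array([p],dtype=object)); return im,d,p
def load(fn):
    z=np.load('pics/'+fn+'.npz',allow_pickle=True); return z['im'],z['d'],z['p'][0]
def ray(p,u,v,fish=False):
    f,cx,cy=K(p); a=np.array([(u-cx)/f,(v-cy)/f])
    if fish:
        t=np.linalg.norm(a); d=np.array([*(a/t*np.sin(t)),np.cos(t)]) if t>1e-9 else np.array([0,0,1.])
    else: d=np.array([*a,1.])
    R,_=cv2.Rodrigues(np.array(p['rvec'],float)); t=np.array(p['tvec'],float).ravel()
    return -R.T@t, R.T@d
def atz(p,u,v,z,fish=False):
    c,d=ray(p,u,v,fish); return c+d*(z-c[2])/d[2]
def dep(p,u,v,d,fish=False):
    c,q=ray(p,u,v,fish)
    if fish: f,cx,cy=K(p); t=np.hypot(u-cx,v-cy)/f; return c+q*d/np.cos(t)
    return c+q*d
def proj(p,P):
    R,_=cv2.Rodrigues(np.array(p['rvec'],float)); x=R@np.array(P)+np.array(p['tvec'],float).ravel()
    f,cx,cy=K(p); return f*x[0]/x[2]+cx,f*x[1]/x[2]+cy
E
python3 - <<'E'
from h import *
for n in('top','scene','wrist'):
    im,d,p=snap(n,n+'0'); print(n,p)
print(r.current_time(),r.current_tool_rot(),r.current_wrist_force())
E
```

```text
pics
top {'fov_y': 52.33651362070291, 'cx': 314.5561137918925, 'cy': 235.20842574846054, 'rvec': array([ 2.15978117, -2.03200037,  0.24453177]), 'tvec': array([0.01967341, 0.56402034, 1.02066491])}
scene {'fov_y': 52.43725356263435, 'cx': 319.20025180318925, 'cy': 239.18295324697894, 'rvec': array([ 1.75782787,  1.4071198 , -0.78132739]), 'tvec': array([-0.1316613 , -0.19987748,  1.81971466])}
wrist {'fov_y': 65.70646984690485, 'cx': 317.32115792688035, 'cy': 244.9295607694288, 'rvec': array([-2.33964759, -1.79876697, -0.20556651]), 'tvec': array([-0.57390344, -0.02472205,  0.38929487])}
0.15 [ 2.48981797e+00  1.91444598e+00 -2.37333054e-03] [ 0.24399656 -0.3009739  -0.39708605]
```

View pics/top0.png

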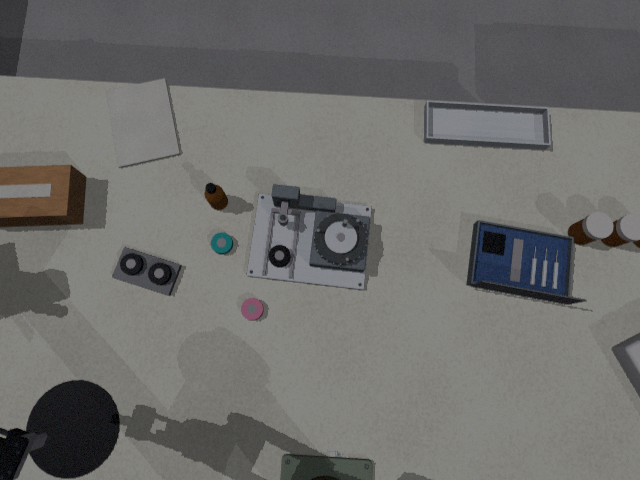

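View pics/scene0.png

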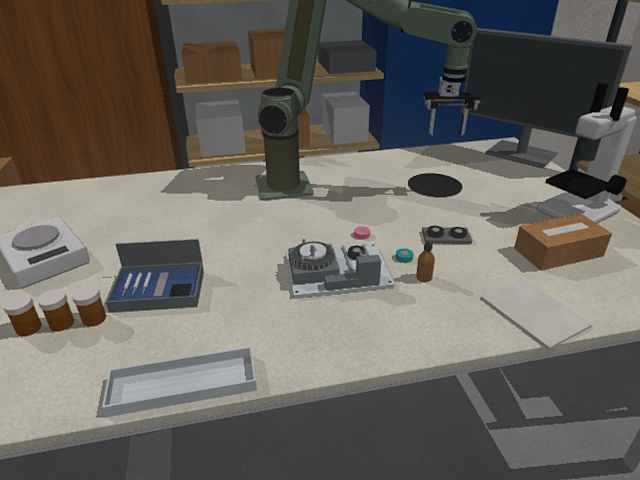

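The top view shows the stand at about px (310,240), the channel puck at (280,256), the knobs at (341,237) and the bottle at (216,196). I'll enlarge it.

```bash
python3 - <<'E'
from h import *
im,d,p=load('top0')
c=im[175:300,225:390]; cv2.imwrite('pics/topcrop.png',cv2.resize(c,None,fx=4.8,fy=4.8,interpolation=cv2.INTER_CUBIC)[:,:,::-1])
for u,v,z in [(261,196,.015),(372,206,.015),(250,276,.015),(366,290,.015),(280,256,.03),(341,237,.08),(216,196,.1),(279,193,.11)]:
    print(u,v,atz(p,u,v,z).round(4),dep(p,u,v,d[v,u]).round(4))
E
```

```text
261 196 [0.6617 0.1873 0.015 ] [0.6603 0.1867 0.0195]
372 206 [ 0.6533 -0.077   0.015 ] [ 0.6576 -0.0786  0.0011]
250 276 [0.4692 0.1959 0.015 ] [0.4698 0.1965 0.0109]
366 290 [ 0.4533 -0.07    0.015 ] [ 0.4554 -0.0716 -0.0008]
280 256 [0.5169 0.1299 0.03  ] [0.5164 0.1297 0.0331]
341 237 [ 0.558  -0.0043  0.08  ] [ 0.5572 -0.0041  0.0836]
216 196 [0.6286 0.2748 0.1   ] [0.6348 0.2792 0.0801]
279 193 [0.6408 0.1365 0.11  ] [0.6464 0.1381 0.093 ]
```

View pics/topcrop.png

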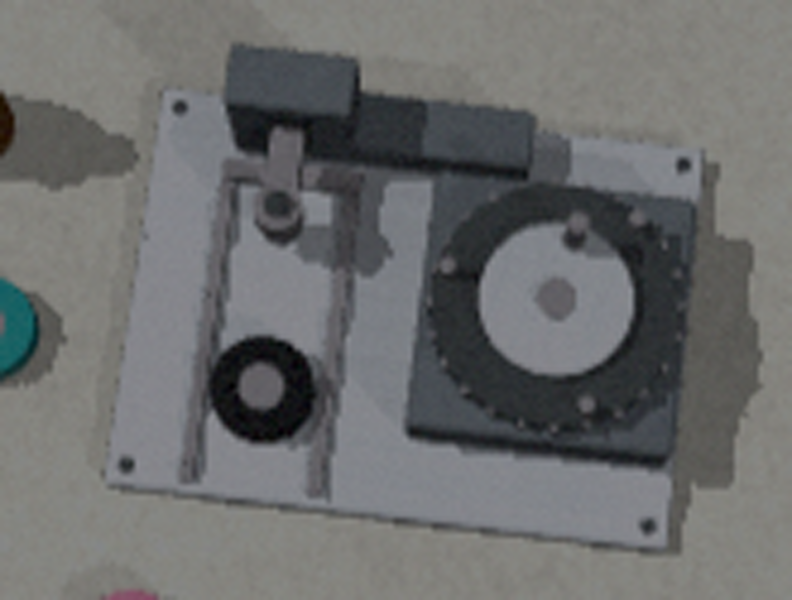

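```bash
python3 - <<'E'
from h import *
im,d,p=load('top0')
def c(x,y,z): return atz(p,225+x/4.8-.4,175+y/4.8-.4,z)
C=[c(163,88,.015),c(704,150,.015),c(107,487,.015),c(668,548,.0)]
for q in C: print(q.round(4))
m=[(100,135),(100,-135),(-100,135),(-100,-135)]
A=np.array(m)/1000;B=np.array(C)[:,:2]
H=((A-A.mean(0)).T@(B-B.mean(0)));yaw=np.arctan2(H[0,1]-H[1,0],H[0,0]+H[1,1]);o=B.mean(0)
R=np.array([[np.cos(yaw),-np.sin(yaw)],[np.sin(yaw),np.cos(yaw)]])
print('yaw',yaw,'o',o,'res',(B-(o+A@R.T)).round(4))
W=lambda x,y:o+R@np.array([x,y])
print('seat',W(.03,.065),'axis',W(0,-.068))
S=lambda w:R.T@(w[:2]-o)
for n,x,y,z in [('puck',262,385,.03),('knob c',557,298,.08),('pin',578,220,.114),('lug',447,263,.087),('lug',640,215,.087),('lug',588,402,.087)]:
    w=c(x,y,z);s=S(w);k=s-[0,-.068]; print(n,w.round(4),s.round(4),np.hypot(*k).round(4),np.degrees(np.arctan2(k[1],k[0])).round(1))
E
```

```text
[0.669  0.1937 0.015 ]
[ 0.6535 -0.0753  0.015 ]
[0.4686 0.203  0.015 ]
[ 0.4578 -0.0663  0.    ]
yaw -0.04781261350044054 o [0.56223428 0.06377539] res [[ 0.0004 -0.0001]
 [-0.0021  0.0006]
 [-0.0002 -0.0004]
 [ 0.0019 -0.    ]]
seat [0.59530663 0.12726728] axis [ 0.55898426 -0.0041469 ]
puck [0.5196 0.132  0.03  ] [-0.0459  0.0661] 0.1417 108.9
knob c [ 0.5587 -0.0035  0.08  ] [-0.0003 -0.0673] 0.0007 117.3
pin [ 0.5869 -0.0095  0.114 ] [ 0.0281 -0.0721] 0.0284 -8.2
lug [0.5703 0.0477 0.087 ] [ 0.0088 -0.0157] 0.053 80.4
lug [ 0.5984 -0.0393  0.087 ] [ 0.041  -0.1012] 0.0528 -39.0
lug [ 0.5099 -0.0194  0.087 ] [-0.0483 -0.0856] 0.0514 -160.0
```

View pics/wrist0.png

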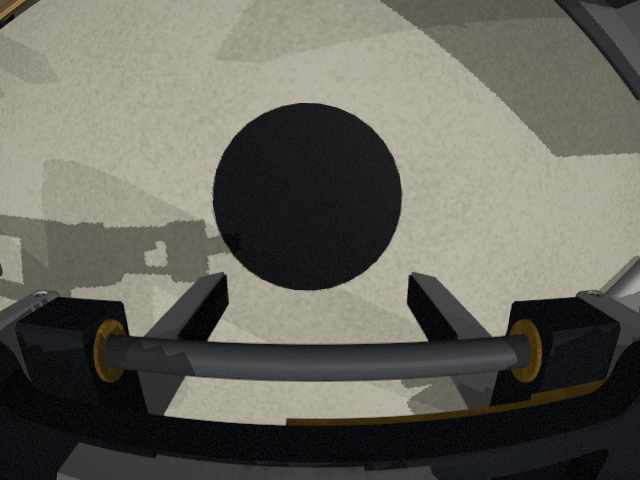

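Stand residuals are within 2 mm, and the knob, pin and lug radii match the given sizes. The stand's yaw is -0.048. Next I'll move above the near end of the channel and take a wrist picture.

```bash
cat >> h.py <<'E'
from scipy.spatial.transform import Rotation as Ro
yaw=-0.0478; o=np.array([.56223,.06378]); Rs=np.array([[np.cos(yaw),-np.sin(yaw)],[np.sin(yaw),np.cos(yaw)]])
W=lambda x,y,z:np.array([*(o+Rs@np.array([x,y])),z])
S=lambda w:Rs.T@(np.array(w)[:2]-o)
def att(psi): return (Ro.from_euler('z',psi)*Ro.from_euler('x',np.pi)).as_rotvec()
E
python3 - <<'E'
from h import *
print(r.current_tool_rot(), att(1.311))
p=cams.camera_params('wrist'); R,_=cv2.Rodrigues(p['rvec']); c=-R.T@p['tvec']
Rt=Ro.from_rotvec(r.current_tool_rot()).as_matrix(); print('cam in tool',Rt.T@(c-r.current_position()), 'axis', Rt.T@R.T)
print(r.ik(W(-.089,.065,.12),att(yaw+np.pi/2)))
r.move_pose(W(-.089,.065,.13),att(yaw+np.pi/2))
r.gripper_to(.014)
snap('wrist','w1')
print(r.current_time(),r.current_q().round(3),r.current_position(),r.current_opening(),r.current_wrist_force())
E
```

```text
[ 2.48981797e+00  1.91444598e+00 -2.37333054e-03] [2.49047637e+00 1.91497568e+00 1.17258442e-16]
cam in tool [-3.48060648e-05 -6.44236466e-02 -1.79204687e-01] axis [[ 9.99999931e-01 -3.56293154e-04  1.02818693e-04]
 [ 3.23429378e-04  9.73614851e-01  2.28197322e-01]
 [-1.81410950e-04 -2.28197273e-01  9.73614899e-01]]
[ 9.69821952e-02  1.27142459e-01  1.82247302e+00 -4.44089210e-16
  1.19197717e+00 -1.42601413e+00]
3.425 [ 0.097  0.114  1.814  0.     1.213 -1.426] [0.47644901 0.13295936 0.13000008] 0.013854937233441212 [-0.20923235  0.95816579 -0.33380481]
```

View pics/w1.png

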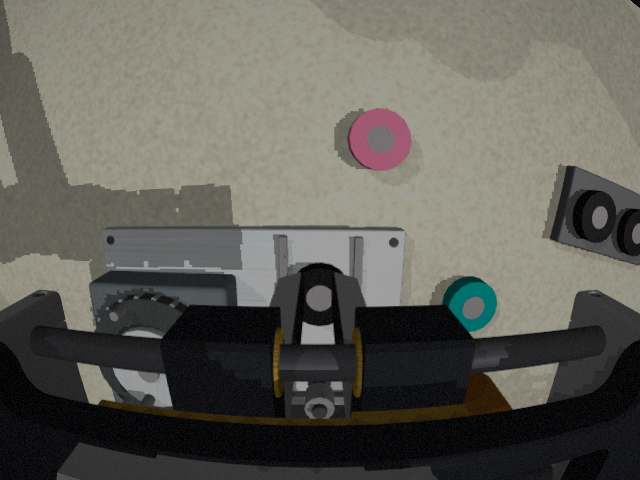

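The wrist view shows the channel rails at px x = 281 and 357 and the puck at (320,290), between the fingers. The fingers are lined up with the channel.

```bash
python3 - <<'E'
from h import *
im,d,p=load('w1')
for n,u,v,z in [('railL',281,250,.021),('railR',357,250,.021),('c',105,229,.015),('c',404,229,.015),('puckTop',319,298,.031),('puck near edge',319,264,.03),('floor',319,250,.015),('disc',319,298,.03),('foot?',319,410,.09)]:
    q=dep(p,u,v,np.median(d[v-2:v+3,u-2:u+3]),True); print(n,S(atz(p,u,v,z,True)).round(4), S(q).round(4),q[2].round(4))
imc=im[225:420,225:420]; cv2.imwrite('pics/w1c.png',cv2.resize(imc,None,fx=3,fy=3,interpolation=cv2.INTER_CUBIC)[:,:,::-1])
E
```

```text
railL [-0.0817  0.0356] [-0.0817  0.0356] 0.0208
railR [-0.0817  0.0966] [-0.0817  0.0966] 0.021
c [-0.0994 -0.1275] [-0.0991 -0.1282] 0.0138
c [-0.0979  0.1358] [-0.0952  0.1393] 0.0006
puckTop [-0.0446  0.0661] [-0.0454  0.0661] 0.0332
puck near edge [-0.0727  0.066 ] [-0.0702  0.0661] 0.0213
floor [-0.0802  0.0661] [-0.0802  0.0661] 0.015
disc [-0.0442  0.0661] [-0.0454  0.0661] 0.0332
foot? [0.0218 0.0659] [0.0293 0.066 ] 0.0806
```

View pics/w1c.png

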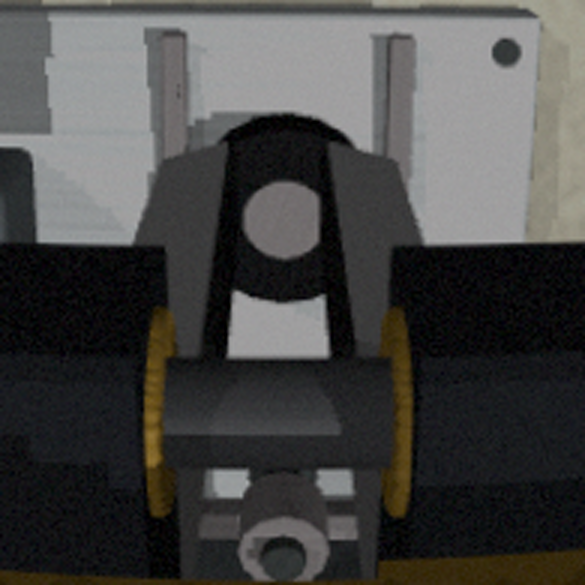

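```bash
sed -i 's/^yaw=-0.0478; o=.*63780*\]);/XX/' h.py; sed -i 's/o=np.array(\[.56223,.06378\])/o=np.array([.56228,.06478])/' h.py; grep -n "^yaw\|XX" h.py
python3 - <<'E'
from h import *
r.move_l(W(-.091,.065,.0205),velocity=.1)
f0=np.mean([r.current_wrist_force() for _ in range(5)],0); print(f0,r.current_time())
Fx=lambda:(Rs.T@(r.current_wrist_force()-f0)[:2]).round(2)
r.move_l(W(-.012,.065,.0205),velocity=.06); print(Fx(),r.current_time())
x=-.012
while x<.004:
    x+=.001; r.move_l(W(x,.065,.0205),velocity=.03); f=Fx(); print(round(x,4),f,S(r.current_position()).round(4))
    if f[0]<-6: break
print(r.current_time(),r.current_wrist_force())
E
```

```text
27:XX Rs=np.array([[np.cos(yaw),-np.sin(yaw)],[np.sin(yaw),np.cos(yaw)]])Traceback (most recent call last):
  File "<stdin>", line 1, in <module>
  File "h.py", line 27
    XX Rs=np.array([[np.cos(yaw),-np.sin(yaw)],[np.sin(yaw),np.cos(yaw)]])
       ^^
SyntaxError: invalid syntax
```

```bash
sed -i 's/^XX/yaw=-0.0478; o=np.array([.56228,.06478]);/' h.py; grep -n "^yaw\|XX" h.py
python3 - <<'E'
from h import *
r.move_l(W(-.091,.065,.0205),velocity=.1)
f0=np.mean([r.current_wrist_force() for _ in range(5)],0); print(f0,r.current_time())
Fx=lambda:(Rs.T@(r.current_wrist_force()-f0)[:2]).round(2)
r.move_l(W(-.012,.065,.0205),velocity=.06); print(Fx(),r.current_time())
x=-.012
while x<.004:
    x+=.001; r.move_l(W(x,.065,.0205),velocity=.03); f=Fx(); print(round(x,4),f,S(r.current_position()).round(4))
    if f[0]<-6: break
print(r.current_time(),r.current_wrist_force())
E
```

```text
27:yaw=-0.0478; o=np.array([.56228,.06478]); Rs=np.array([[np.cos(yaw),-np.sin(yaw)],[np.sin(yaw),np.cos(yaw)]])
[-0.46350126 -0.77944579 -1.14923721] 4.6667
[0.2  1.12] 6.1333
-0.011 [0.49 0.52] [-0.0111  0.065 ]
-0.01 [0.95 1.  ] [-0.0099  0.065 ]
-0.009 [0.31 0.46] [-0.0088  0.065 ]
-0.008 [0.32 0.61] [-0.0079  0.065 ]
-0.007 [0.21 1.71] [-0.0069  0.065 ]
-0.006 [1.14 0.57] [-0.0059  0.065 ]
-0.005 [0.48 0.4 ] [-0.0049  0.065 ]
-0.004 [0.36 0.02] [-0.0039  0.065 ]
-0.003 [0.57 0.48] [-0.0029  0.065 ]
-0.002 [0.44 1.46] [-0.0019  0.065 ]
-0.001 [-2.07  0.41] [-0.0016  0.065 ]
0.0 [-4.36  0.31] [-0.0015  0.065 ]
0.001 [-6.2  -0.12] [-0.0014  0.065 ]
9.3833 [-6.66115368 -0.60455496  5.24536329]
```

The puck stopped at TCP x = -1.5 mm; I expected about -2 mm. I'll retreat, check, and look at the pin.

```bash

python3 - <<'E'
from h import *
print([r.current_wrist_force().round(2) for _ in range(3)])
r.move_l(W(-.035,.065,.0205),velocity=.1)
r.move_l(W(-.045,.065,.15),velocity=.25)
A=np.array([.5589,-.0033]); al=-.205
P=np.array([*(A+.028*np.array([np.cos(al),np.sin(al)])),.165])
r.move_pose(P,att(al+np.pi/2)); r.gripper_to(.022)
snap('wrist','w2'); snap('top','top1')
print(r.current_time(),r.current_q().round(3),r.current_position(),r.current_wrist_force())
im,d,p=load('top1');c=im[175:300,225:390]; a=cv2.resize(c,None,fx=4.8,fy=4.8,interpolation=cv2.INTER_CUBIC)[:,:,::-1];cv2.imwrite('pics/top1c.png',a)
E
```

```text
[array([-6.66, -0.6 ,  5.25]), array([-6.66, -0.6 ,  5.25]), array([-6.66, -0.6 ,  5.25])]
11.7 [-0.162  0.265  1.556  0.     1.32  -1.529] [ 0.586242   -0.00836468  0.16517574] [ 0.1659284   0.41567852 -0.28426343]
```

View pics/w2.png

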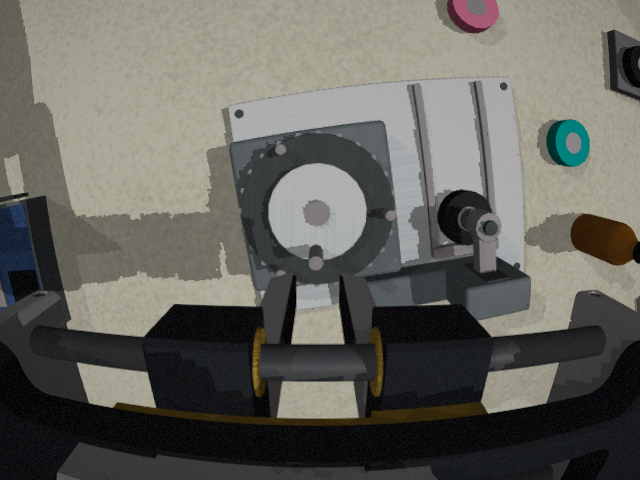

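View pics/top1c.png

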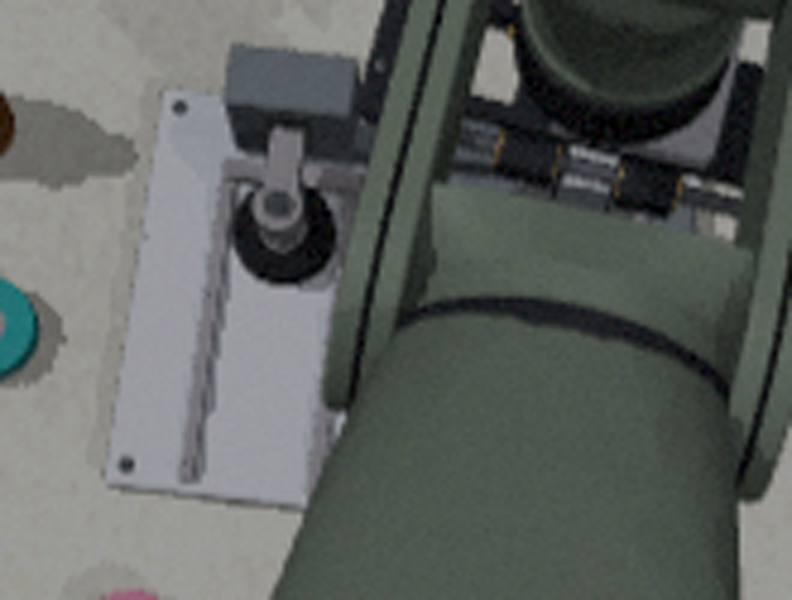

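The wrist view shows the knob centre at (317,212), the pin top at (316,264) between the fingers, lugs at (281,149) and (391,215), and the puck under the foot at about (465,217).

```bash

python3 - <<'E'
from h import *
im,d,p=load('w2')
cv2.imwrite('pics/w2c.png',cv2.resize(im[130:310,230:520],None,fx=2.7,fy=2.7,interpolation=cv2.INTER_CUBIC)[:,:,::-1])
for n,u,v,z in [('knob',317,212,.08),('pin',316,263.5,.114),('lug',280.5,149.5,.087),('lug',391,215,.087)]:
    w=atz(p,u,v,z,True); q=dep(p,u,v,d[int(v),int(u)],True); print(n,w.round(4),q.round(4),S(w).round(4), S(w)+[0,.068])
# puck segmentation
pts=[]
for v in range(180,250):
  for u in range(430,500):
    q=dep(p,u,v,d[v,u],True); s=S(q)
    if .026<q[2]<.036 and im[v,u].max()<60: pts.append([*s,q[2]])
pts=np.array(pts); t=pts[pts[:,2]>np.median(pts[:,2])-.002]; print(len(pts),np.median(t[:,2]),np.percentile(pts[:,2],[10,50,90]),t.min(0),t.max(0))
E
```

```text
knob [ 0.5598 -0.0027  0.08  ] [ 0.5594 -0.0026  0.0829] [ 0.0008 -0.0676] [0.00076184 0.00044479]
pin [ 0.5877 -0.0091  0.114 ] [ 0.5878 -0.0092  0.1137] [ 0.0289 -0.0726] [ 0.02890504 -0.00461373]
lug [ 0.5109 -0.0182  0.087 ] [ 0.5109 -0.0182  0.087 ] [-0.0473 -0.0854] [-0.04731525 -0.01738308]
lug [0.5712 0.0484 0.087 ] [0.5712 0.0484 0.0871] [ 0.0097 -0.0159] [0.00973201 0.0521142 ]
1346 0.03299637659176852 [0.03162121 0.03292809 0.03388415] [0.00741776 0.03932928 0.03093628] [0.05653865 0.08846577 0.0354233 ]
```

View pics/w2c.png

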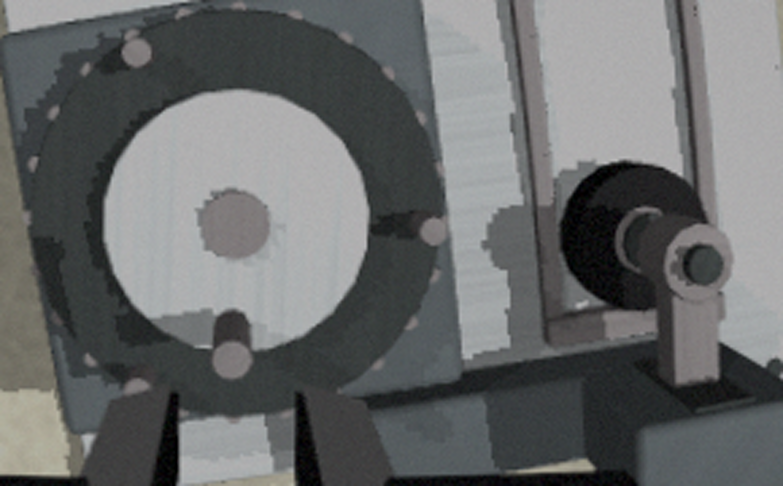

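Puck top is 33 mm, so it is about 18 mm thick and contact should come near knob angle 1.33. Its centre is at the seat. Refined knob axis: (0.5597, -0.0027). Next I'll straddle the pin and start turning.

```bash
cat >> h.py <<'E'
A=np.array([.5597,-.0027]); AL=-.222
def pinpose(th,z=.095,rad=.0282):
    a=AL-th; return np.array([*(A+rad*np.array([np.cos(a),np.sin(a)])),z]), att(a+np.pi/2)
def meas(th,n=5):
    F=[];
    for _ in range(n): r.hold(.02); F.append(r.current_wrist_force())
    F=np.mean(F,0); q=r.current_position(); b=np.arctan2(q[1]-A[1],q[0]-A[0]); 
    t=np.array([-np.sin(b),np.cos(b)]); rr=np.array([np.cos(b),np.sin(b)])
    return (AL-b+np.pi)%(2*np.pi)-np.pi, F[:2]@t, F[:2]@rr, F[2], np.hypot(*(q[:2]-A)), q[2]
E
python3 - <<'E'
from h import *
P,R=pinpose(0,.13); r.move_l(P,R,velocity=.1)
P,R=pinpose(0); r.move_l(P,R,velocity=.08); print(meas(0))
r.gripper_to(.014); print(np.round(meas(0,8),4),r.current_time(),r.current_opening())
th=0
while th<.72:
    th+=.08; P,R=pinpose(th); r.move_l(P,R,velocity=.03); r.hold(.05); print(round(th,3),np.round(meas(th),3))
print(r.current_time())
E
```

```text
(np.float64(-0.0005830865183220624), np.float64(-0.33663677377894147), np.float64(-0.20933395374893857), np.float64(-0.11596800492768292), np.float64(0.028563000967084664), np.float64(0.09528853154170494))
[-0.0002 -0.0121 -0.0964 -0.1192  0.0282  0.0951] 13.375 0.013710255076190943
0.08 [ 0.078 -0.025  0.013 -0.244  0.028  0.095]
0.16 [ 0.112  5.05  -0.83  -0.302  0.028  0.095]
0.24 [ 0.186  5.906 -1.066 -0.162  0.028  0.095]
0.32 [ 0.266  5.384 -1.366 -0.841  0.028  0.095]
0.4 [ 0.346  5.765 -1.632 -0.66   0.028  0.095]
0.48 [ 0.426  5.73  -1.464 -1.034  0.028  0.095]
0.56 [ 0.506  5.413 -1.371 -1.382  0.028  0.095]
0.64 [ 0.586  5.766 -1.758 -1.74   0.028  0.095]
0.72 [ 0.666  5.42  -1.61  -1.714  0.028  0.095]
16.825
```

```bash
python3 - <<'E'
from h import *
th=.72
while th<1.6:
    th+=.05; P,R=pinpose(th); r.move_l(P,R,velocity=.03); r.hold(.06); m=meas(th,6); print(round(th,3),np.round(m,3))
    if m[1]>7.6: break
print(r.current_time())
E
```

```text
0.77 [ 0.71   6.142 -1.949 -2.113  0.028  0.095]
0.82 [ 0.759  6.126 -1.909 -2.313  0.028  0.095]
0.87 [ 0.808  5.737 -2.104 -2.365  0.028  0.095]
0.92 [ 0.858  5.476 -2.417 -2.512  0.028  0.095]
0.97 [ 0.906  6.005 -2.156 -2.741  0.028  0.095]
1.02 [ 0.955  5.715 -2.15  -3.226  0.028  0.095]
1.07 [ 1.005  5.699 -2.176 -3.178  0.028  0.095]
1.12 [ 1.053  5.887 -2.647 -3.572  0.028  0.095]
1.17 [ 1.1    5.987 -2.264 -3.759  0.028  0.095]
1.22 [ 1.144  5.714 -2.139 -3.632  0.028  0.095]
1.27 [ 1.19   5.978 -1.677 -3.89   0.028  0.095]
1.32 [ 1.236  6.002 -1.974 -3.552  0.029  0.095]
1.37 [ 1.279  6.068 -1.475 -3.883  0.029  0.095]
1.42 [ 1.31   7.171 -1.47  -4.691  0.029  0.096]
1.47 [ 1.345  7.787 -1.529 -5.01   0.029  0.096]
22.95
```

Contact shows at about 1.29 rad on the tool arc: force rose from 5.9 to 7.2 and then 7.8 N. I'll go on to about 1.63 rad or 9.5 N.

```bash
python3 - <<'E'
from h import *
th=1.47
while th<2.1:
    th+=.04; P,R=pinpose(th); r.move_l(P,R,velocity=.03); r.hold(.06); m=meas(th,6); print(round(th,3),np.round(m,3))
    if m[1]>9.6 or m[0]>1.61: break
print(r.current_time())
E
```

```text
1.51 [ 1.377  8.755 -1.278 -5.414  0.029  0.096]
1.55 [ 1.41   8.621 -1.359 -5.784  0.029  0.096]
1.59 [ 1.444  8.657 -1.076 -6.201  0.029  0.096]
1.63 [ 1.476  8.89  -0.868 -5.786  0.029  0.096]
1.67 [ 1.51   8.942 -0.598 -6.573  0.029  0.096]
1.71 [ 1.543  9.372 -0.551 -6.312  0.029  0.096]
1.75 [ 1.578  9.494 -0.688 -6.204  0.029  0.096]
1.79 [ 1.612  9.655 -0.459 -6.597  0.029  0.096]
26.2167
```

```bash
python3 - <<'E'
from h import *
P,R=pinpose(1.545); r.move_l(P,R,velocity=.02); r.hold(.1); print(np.round(meas(0),3))
r.gripper_to(.024); r.hold(.1); print(np.round(meas(0),3))
P[2]=.17; r.move_l(P,R,velocity=.1)
snap('wrist','w3')
r.move_pose(np.array([.40,-.03,.28]),att(0.3))
snap('top','top2'); snap('scene','scene2'); r.hold(.2)
print(r.current_time(),r.current_wrist_force(),r.current_position())
im=load('top2')[0];c=im[175:300,225:390]; cv2.imwrite('pics/top2c.png',cv2.resize(c,None,fx=4.8,fy=4.8,interpolation=cv2.INTER_CUBIC)[:,:,::-1])
im=load('scene2')[0];c=im[210:310,260:480]; cv2.imwrite('pics/scene2c.png',cv2.resize(c,None,fx=3.6,fy=3.6,interpolation=cv2.INTER_CUBIC)[:,:,::-1])
E
```

```text
[ 1.551 -0.213  0.18   0.091  0.028  0.095]
[ 1.545 -0.361 -0.12  -0.224  0.028  0.095]
29.5083 [0.54891941 0.14803678 0.1675613 ] [ 0.40019784 -0.02995794  0.27908648]
```

View pics/top2c.png

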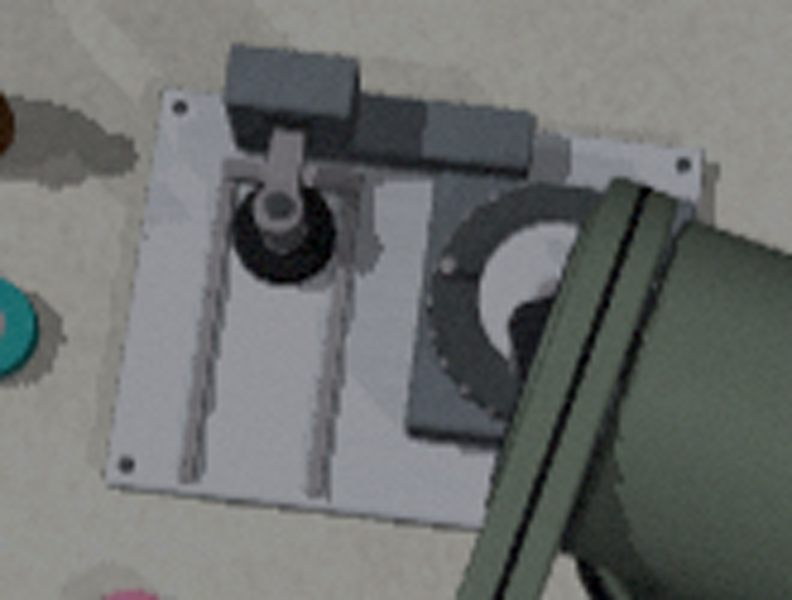

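View pics/w3.png

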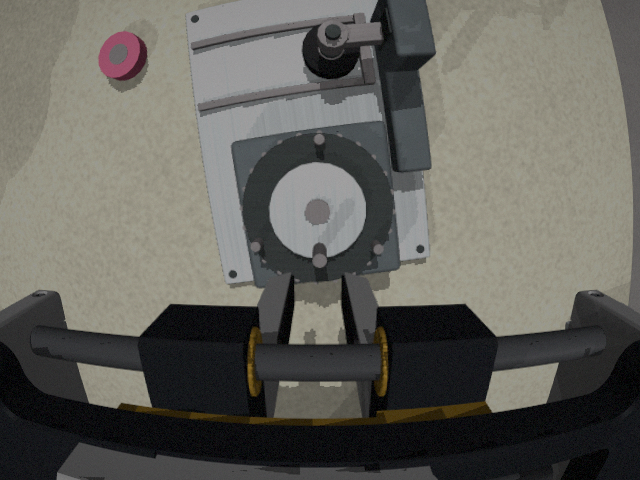

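View pics/scene2c.png

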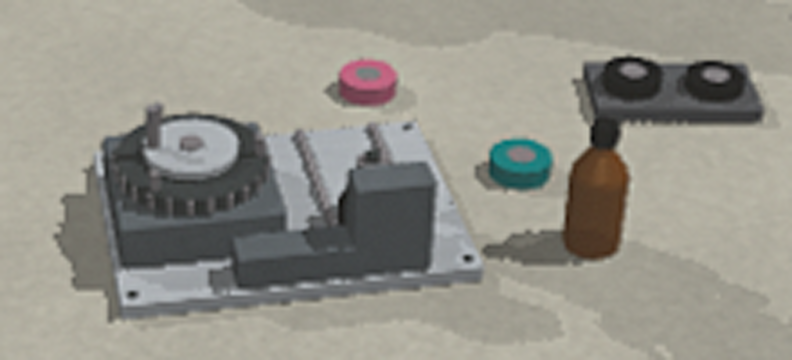

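The pictures show the puck under the foot at the stop, and the ring lug at the same pixel in the top view, (447,263) in the crop. I'll check the lug positions and pin angle from w3: lugs at (320,139), (256,247) and (378,249), pin at (320,260).

```bash
python3 - <<'E'
from h import *
im,d,p=load('w3')
for n,u,v,z in [('lugA was .5712,.0484',319.5,139,.087),('lugB was .5109,-.0182',256,247,.087),('lugC was .598,-.039',378,249,.087),('pin',320,260,.114)]:
    w=atz(p,u,v,z,True); print(n,w.round(4), 'rot',AL-np.arctan2(w[1]-A[1],w[0]-A[0]))
pts=[]
for v in range(10,90):
  for u in range(290,370):
    q=dep(p,u,v,d[v,u],True)
    if .0305<q[2]<.036 and im[v,u].max()<60: pts.append([*S(q),q[2]])
pts=np.array(pts);print(pts.min(0),pts.max(0))
E
```

```text
lugA was .5712,.0484 [0.5718 0.0477 0.087 ] rot -1.5565138081116214
lugB was .5109,-.0182 [ 0.5114 -0.019   0.087 ] rot 2.5952097003464574
lugC was .598,-.039 [ 0.5985 -0.0378  0.087 ] rot 0.5138648659335198
pin [ 0.5566 -0.0303  0.114 ] rot 1.4616632190920957
[0.00791553 0.03954428 0.03051794] [0.05655953 0.08807703 0.03599166]
```

```bash
python3 -c "
from h import *
hand_in(); print(r.current_time())"
```

```text
the job is handed in; nothing more can be done
the job is handed in; nothing more can be done
```

The job is handed in, with about 29.5 s on the clock. The puck is clamped under the foot and the arm is clear of everything.

- **Puck:** I slid it along the channel with the fingertips until it met the end stop. The measured centre was about 2 mm from the seat along the channel, which is within the 2 mm calibration error.
- **Knob:** I turned the inner knob clockwise by its crank pin. The push was steady at 5.5 to 6 N. It jumped to 7.2 N and then 7.8 N when the foot met the puck.
- **Stopping point:** I stopped about 0.33 rad past contact, at 9.7 N, which is about 3.7 N more than before contact. That puts the foot force at about 35 N by the given spring data; I did not measure it directly.
- **Last checks:** After release, the ring lugs were within about 1 mm of where they started. The spare pucks and the bottle looked undisturbed in the pictures. I stayed away from the case but did not check it in a final picture.
- **Small disagreement:** The camera put the pin's total turn at 1.46 rad, while the arm's own position implied about 1.51. That is within measurement error.

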